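Turn round the gel cassette that stands back to front

TASK

One of the three gel cassettes in the loading stand has been put in back to front: its low plate faces the opposite way to the low plates of the other two. Lift it clear out of its slot, turn it round so that its other face is presented the same way as the others, and lower it upright right down into the same slot before letting go. Leave the other two cassettes as they stand.

Things in the scene. Friction and masses are not known exactly. Their poses are not given: they have to be found in the camera images.
- cassette_reversed: Gel cassette standing in any slot, back to front. Upright, 90 wide (y) x 12 thick (x) x 100 mm high (z), 150 g. White tall plate: x -2 to +6 mm, full height. Grey low plate on its -x face: x -6 to -2 mm, 60 mm high, so the top 40 mm is a bare 8 mm strip to grip. Origin: centre of underside, 12 mm above the table when seated. Starts with +x (white face) to the stand's front end.
- cassette_2: Gel cassette in another slot, same shape, size and axes as cassette_reversed, but the right way round: its +x is the stand's +x, its grey low plate (-x face) towards the stand's front end. Leave it alone.
- cassette_3: Gel cassette in another slot, same shape, size and axes as cassette_reversed, but the right way round: its +x is the stand's +x, its grey low plate (-x face) towards the stand's front end. Leave it alone.
- stand: Fixed stand, 245 (x) x 150 mm (y), white base 12 mm thick. Origin: table level, middle of front end (nearest the robot; white ledge 30 mm high, two black terminals). +x runs along the row, z up. Slots along y, centred at x = 55, 130, 205 mm, y = 0: 15 mm wide and 118 mm long between grey rails and end stops 30 mm high, with 45 degree lead-in lips (mouth 38 mm, tops 53 mm above table).
Not all that is in view belongs to the job. What is shaped like the cassette_reversed but blue or green is not meant.

How it is judged:
By the outcome, as a careful person would: the job done as asked, in the order asked, and still so for the second after the job is handed in, with the robot touching nothing.
It also fails if it takes over 48 s, if anything falls off the work surface, if the arm or the gripper's body presses on something with over 40 N, if the wrist force passes 120 N, or if a joint passes its speed limit or range.

ROBOT

A 6-joint arm with a two-finger parallel gripper is mounted at the origin on the work surface. World frame = base frame: x ahead of the robot, y to its left, z up, the work surface at z = 0. Lengths are in mm, angles in rad, forces in N, time in s.
With the tool pointing down it reaches from about 325 to 1000 mm from the base axis. Payload 5.1 kg.
Tool frame: the origin (TCP) lies between the finger pads; the fingertips stand 22 mm ahead of it and the grasp point (between the pads) lies 3 mm ahead of it (manip.finger_overhang is the distance from the TCP to the fingertips, in mm); z points along the fingers, x is the direction in which the jaws open and shut, and the axes are right-handed (so a half turn about z gives the same grasp; the last joint's range is limited). The gripper opens to 85 mm and grips with 20 to 120 N. Pads are 22 mm wide; open, the fingers measure 114 mm over their backs; the gripper's body (76 mm by 85 mm) begins 54 mm behind the grasp point. The pads swing forward as they close: fully open they stand 13 mm farther back than shut.
Start: joints at [-1.343, 0.124, 1.65, -0, 1.367, -0.083], TCP at [198.751, -618.856, 253.322] pointing down, gripper open.
Joint ranges: [-2.61, 2.61], [-1.02, 2.33], [0.03, 2.71], [-1.35, 4.49], [0.32, 2.68], [-2.91, 2.91]. Speed limits (rad/s): [2.57, 2.57, 3.14, 3.14, 3.14, 3.14].

INTERFACE

Orientations are given as a rotation vector (axis times angle).
In Python, from rig import manip, jaws, solve_ik, monitor, grab_frame, get_calibration, order, recognise, regions_of gives the robot as it stands. The module is installed in compiled form; this text tells all that it offers. Calls block until the motion is done:
- manip.move_ptp(position, orientation): joint-space move of the TCP to a pose.
- manip.servo_line(position, orientation=None, feed=150, until_force=None): straight line of the TCP; orientation=None keeps the orientation; feed is the mean speed in mm/s. With until_force (N) it stops when the force on the tool has changed by that much, and returns True; else False.
- manip.move_joints(angles): joint-space move.
- jaws.gripper_to(opening, effort=None): finger opening in mm; effort is the grip in N (None keeps the last); returns when the fingers have stopped.
- manip.pause(seconds).
- solve_ik(position, orientation): joint angles nearest the present ones, or None.
- monitor.observe(): the state.
- grab_frame(name): name is "scene" or "top"; returns (picture, depth): 480x640x3 uint8, red, green, blue; 480x640 float32, mm along the optical axis (not along the pixel's ray), 0 where there is no reading.
- get_calibration(name): a dict with "mtx" (3x3 intrinsics, pixels), "D" ([k1, k2, p1, p2, k3] as OpenCV has them; the pictures are not rectified), "extrinsics" (4x4, takes a point from camera to world coordinates). Camera axes: x right, y up, looking along -z (the intrinsics and any distortion apply to the point x, -y, -z); pixel columns grow to the right and rows downward; lengths in mm; the calibration is good to about 2 mm. A picture is of the moment at which its call begins. get_calibration takes no time and is no camera call.
A pose or a line that the arm cannot do raises manip.IKError and nothing moves.
- order.hand_in(): hands the job in, once; it reports no verdict.
Trained networks look in the newest picture that a camera, given by its name, has taken for a name from the list of things; names that differ only in an ending like _2 or _b are one class to them, and where a whole thing is asked for, a point or a joint stands for the part that bears it (a point fixed in the world has none). Each returns a list of dicts, best first, with "p" (0 to 1); they miss things now and then, are a little off and sometimes report something else, mostly with a low value. They report only what shows in the picture. A call takes as long as a camera call. They do not tell look-alikes from the thing itself.
- recognise(query, camera): "centre" ([column, row] in pixels, amid what is visible of it).
- regions_of(query, camera): "mask" (480x640 bool, what is visible of it) and "centre" ([column, row] in pixels, amid what is visible of it).
The state is a dict: "t": time; "qpos": joint angles; "qd": joint speeds; "tau": joint torques, N m; "tcp_pos": TCP position; "ee_rot": TCP orientation; "ft_force": force on the tool from outside, world axes, zero at the start; "moment": the same for the moment, N m; "finger_gap": finger opening in mm.
Only numpy, scipy, OpenCV 4.12 (cv2) and the standard library are available. Lean on these libraries where they do the work, as an engineer would, in place of code of your own. Each camera call takes 0.05 s, during which the arm holds its last target.

## Working session

There is one attempt and no reset: what is moved stays moved. The work goes in short steps, each a Python script; the robot and the scene stay as the last script left them, time stands still between calls to the robot, and variables do not carry over. Pictures are saved under pics/ and viewed, and the job is handed in when it is done.

```bash
mkdir -p pics; python3 - <<'E'
from rig import *
import cv2,numpy as np
for n in ("scene","top"):
    p,d=grab_frame(n); np.savez(f"{n}.npz",p=p,d=d)
    cv2.imwrite(f"pics/{n}0.png",p[...,::-1])
    c=get_calibration(n); print(n,np.round(c["mtx"],1).tolist(),c["D"],np.round(c["extrinsics"],3).tolist())
    for r in recognise("cassette_reversed",n): print(n,r)
    for r in recognise("stand",n): print(n,'stand',r)
print(monitor.observe())
E
```

```text
scene [[557.8, 0.0, 322.1], [0.0, 557.8, 234.2], [0.0, 0.0, 1.0]] [-0.12325203  0.          0.          0.          0.        ] [[0.037, -0.667, 0.745, 1269.535], [0.999, 0.014, -0.038, -147.438], [0.015, 0.745, 0.667, 714.624], [0.0, 0.0, 0.0, 1.0]]
scene {'centre': [314.8, 242.2], 'p': 0.87}
scene {'centre': [316.5, 174.8], 'p': 0.78}
scene {'centre': [411.8, 181.3], 'p': 0.75}
scene {'centre': [188.8, 218.7], 'p': 0.73}
scene stand {'centre': [334.0, 293.8], 'p': 0.58}
top [[450.3, 0.0, 320.9], [0.0, 450.3, 237.8], [0.0, 0.0, 1.0]] [-0.05329714  0.          0.          0.          0.        ] [[0.011, 0.995, -0.096, 446.217], [-1.0, 0.011, -0.005, -101.512], [-0.004, 0.096, 0.995, 720.077], [0.0, 0.0, 0.0, 1.0]]
top {'centre': [207.5, 325.1], 'p': 0.94}
top {'centre': [337.1, 352.3], 'p': 0.71}
top {'centre': [493.4, 268.3], 'p': 0.71}
top {'centre': [341.9, 192.6], 'p': 0.58}
top stand {'centre': [335.2, 214.9], 'p': 0.84}
{'t': 0.3, 'qpos': array([-1.34261362e+00,  1.24071816e-01,  1.65076478e+00, -1.30429495e-05,
        1.36750316e+00, -8.25766658e-02]), 'qd': array([-7.31781777e-04, -2.66753969e-03, -2.17860878e-03, -2.54340267e-04,
        1.36049232e-03, -2.15597074e-05]), 'tau': array([ 2.42005626e-04, -4.22980785e+01, -3.65042317e+01, -9.52797905e-05,
        3.86822168e-03, -1.01333563e-05]), 'tcp_pos': array([ 198.69669836, -618.67714207,  252.87112694]), 'ee_rot': array([-2.53807455e+00,  1.85061424e+00,  9.00966248e-04]), 'ft_force': array([0.37653914, 0.03109314, 0.41166776]), 'moment': array([-0.00870868,  0.00667099, -0.00602271]), 'finger_gap': 85.52065040361303}
```

View pics/scene0.png

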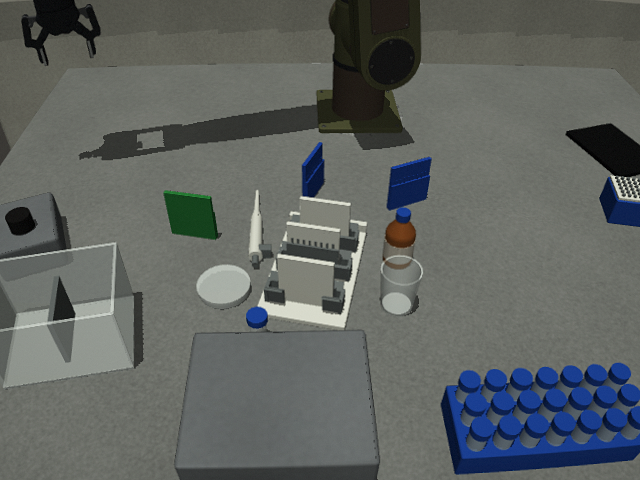

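View pics/top0.png

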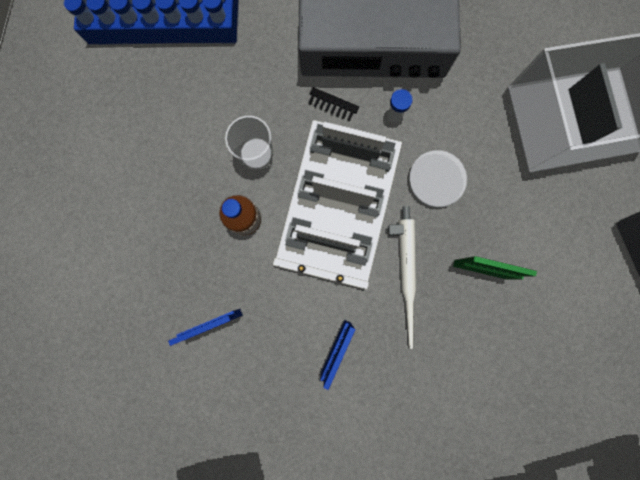

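```bash
cat > h.py <<'E'
import numpy as np,cv2
from rig import get_calibration
def cloud(n,d):
    c=get_calibration(n);K=np.array(c["mtx"]);D=np.array(c["D"]);T=np.array(c["extrinsics"])
    v,u=np.mgrid[0:480,0:640]
    q=cv2.undistortPoints(np.stack([u,v],-1).reshape(-1,1,2).astype(np.float64),K,D).reshape(480,640,2)
    P=np.stack([q[...,0]*d,-q[...,1]*d,-d],-1)
    return P@T[:3,:3].T+T[:3,3]
E
python3 - <<'E'
import numpy as np,cv2
from h import *
s=np.load("scene.npz");t=np.load("top.npz")
a=cv2.resize(s["p"][180:335,230:390],None,fx=3.7,fy=3.7,interpolation=cv2.INTER_CUBIC)
b=cv2.resize(t["p"][115:295,265:410],None,fx=3.2,fy=3.2,interpolation=cv2.INTER_CUBIC)
cv2.imwrite("pics/ca.png",a[...,::-1]);cv2.imwrite("pics/cb.png",b[...,::-1])
P=cloud("top",t["d"]);S=cloud("scene",s["d"])
for n,X,box in(("top",P,(115,295,265,410)),("scene",S,(180,335,230,390))):
    Q=X[box[0]:box[1],box[2]:box[3]].reshape(-1,3)
    Q=Q[(Q[:,2]>100)&(Q[:,2]<130)]
    print(n,len(Q),Q.mean(0),Q[:,2].max())
z=P[115:295,265:410,2]; zz=np.clip(z,0,125)*2
cv2.imwrite("pics/z.png",cv2.resize(zz.astype(np.uint8),None,fx=3.2,fy=3.2,interpolation=cv2.INTER_NEAREST))
# base-surface points: z 9..15
M=(P[...,2]>8)&(P[...,2]<17);M[:115]=0;M[295:]=0;M[:,:265]=0;M[:,410:]=0
print(M.sum())
for uv in[(314,123),(400,141),(276,266),(367,287),(302,268),(340,278)]: print(uv,P[uv[1],uv[0]])
E
```

```text
top 1430 [ 583.46447074 -127.00653583  110.21850798] 115.0343574325268
scene 1688 [ 625.67089757 -128.04123583  106.84569954] 115.4911196451809
7678
(314, 123) [700.87502707 -84.70060809  13.54026419]
(400, 141) [ 6.76794139e+02 -2.26342067e+02 -8.05374183e-02]
(276, 266) [ 4.69215510e+02 -2.66460924e+01 -2.88203913e-01]
(367, 287) [ 437.78569535 -169.45540343   27.6818277 ]
(302, 268) [465.16774416 -70.48934968  47.3331164 ]
(340, 278) [ 450.94516525 -127.33350873   46.0906983 ]
```

View pics/ca.png

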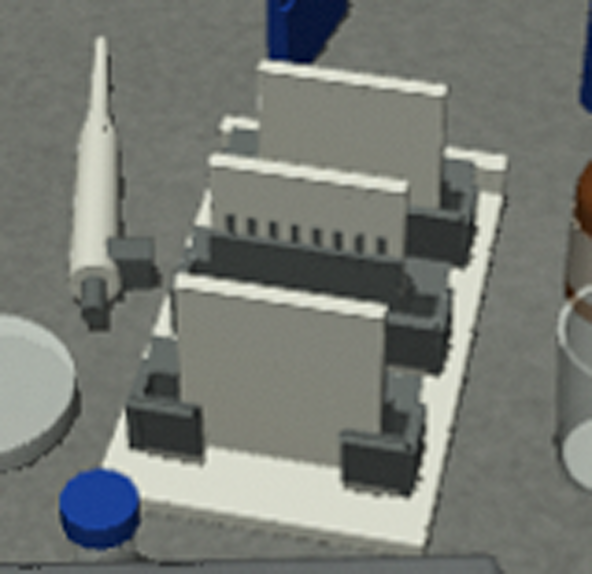

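View pics/cb.png

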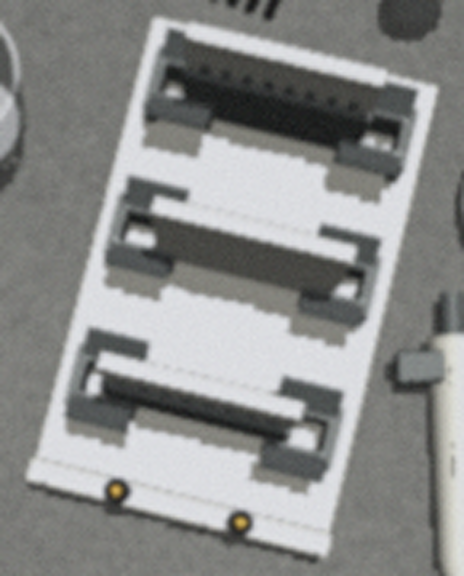

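View pics/z.png

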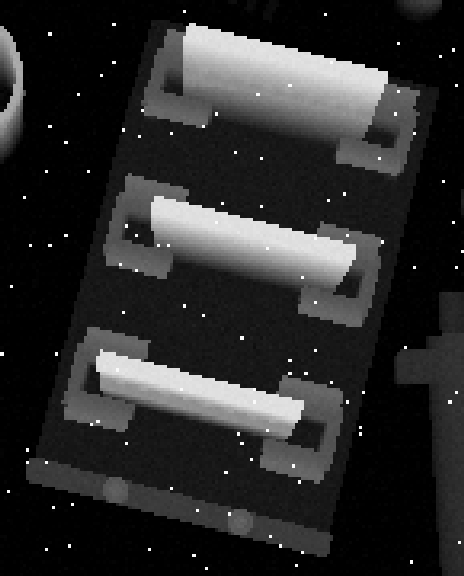

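```bash
python3 - <<'E'
from h import *
from scipy.optimize import minimize
fr={n:np.load(n+".npz") for n in("top","scene")}
bx={"top":(115,295,265,410),"scene":(180,335,230,390)}
C={}
for n in fr:
    b=bx[n];C[n]=cloud(n,cv2.medianBlur(fr[n]["d"],3))[b[0]:b[1],b[2]:b[3]].reshape(-1,3)
for n in C:
    Q=C[n]
    B=Q[(Q[:,2]>8)&(Q[:,2]<70)]
    if n=="top":
        r=cv2.minAreaRect(B[(B[:,2]<36)][:,:2].astype(np.float32));print(n,r,[q.round(1).tolist() for q in cv2.boxPoints(r)])
    T=Q[Q[:,2]>108.5]
    k,l,c=cv2.kmeans(T[:,:2].astype(np.float32),3,None,(3,50,.01),5,cv2.KMEANS_PP_CENTERS)
    for i in np.argsort(c[:,0]):
        t=T[l[:,0]==i][:,:2].astype(np.float32); r=cv2.minAreaRect(t)
        u,s,v=np.linalg.svd(t-t.mean(0),full_matrices=False); d=v[0]*np.sign(-v[0][1])
        print(n,len(t),"rect",np.round(r[0],1),np.round(r[1],1),"mean",t.mean(0),"yaw of width axis deg",np.degrees(np.arctan2(d[1],d[0])), np.percentile(T[l[:,0]==i][:,2],90))
E
```

```text
top ((563.5729370117188, -127.92467498779297), (290.3374328613281, 229.9937286376953), 5.194555759429932) [[408.6000061035156, -26.5], [429.3999938964844, -255.60000610351562], [718.5999755859375, -229.3000030517578], [697.7000122070312, -0.30000001192092896]]
top 396 rect [ 509.  -106.4] [89.9  8.3] mean [ 508.79678 -106.36117] yaw of width axis deg -103.71725 112.0381039327068
top 397 rect [ 576.4 -128.9] [89.8  8.7] mean [ 576.14856 -129.10078] yaw of width axis deg -103.755264 112.11463885788608
top 384 rect [ 653.5 -142.6] [90.1  8.8] mean [ 653.2135  -142.37595] yaw of width axis deg -103.70741 112.01083811647044
scene 214 rect [ 508.5 -104.8] [89.4  9.9] mean [ 509.73212 -105.30747] yaw of width axis deg -103.048225 112.22775706835198
scene 245 rect [ 576.2 -126.7] [89.2  9.6] mean [ 577.48773 -126.44575] yaw of width axis deg -103.81184 112.14424090362081
scene 291 rect [ 654.3 -140.9] [89.6  9.8] mean [ 655.2192  -141.45534] yaw of width axis deg -103.74852 112.3075806572432
```

```bash
python3 - <<'E'
from h import *
t=np.load("top.npz");P=cloud("top",cv2.medianBlur(t["d"],3))[115:295,265:410].reshape(-1,3)
a=np.radians(-13.74);e=np.array([np.cos(a),np.sin(a)]);f=np.array([-e[1],e[0]])
x=P[:,:2]@e;y=P[:,:2]@f;z=P[:,2]
m=(z>9)&(z<15)
for lo in range(460,680,20):
    k=m&(x>lo)&(x<lo+20);print(lo,k.sum(),np.percentile(y[k],[.5,1,99,99.5]).round(1))
m=(z>27)&(z<33)&(x<480);print("ledge",np.percentile(x[m],[1,2,98,99]),np.percentile(y[m],[1,99]))
m=(z>45)&(z<58)
for c in(519,594,669):
    k=m&(abs(x-c)<30)&(abs(y-13)<75);print(c,np.percentile(x[k],[1,99]),np.percentile(y[k],[.5,1,2,98,99,99.5]).round(1))
E
```

```text
460 307 [-119.  -118.3   87.8   88.5]
480 1153 [-110.9  -60.4   87.6   88.3]
500 506 [-107.6 -106.5   88.6   89. ]
520 318 [-102.3 -101.5   88.8   89.1]
540 1076 [-93.4 -79.4  87.8  88.6]
560 1095 [-60.6 -59.7  87.8  88.5]
580 380 [-89.7 -88.7  88.6  88.9]
600 203 [-85.9 -85.1 142.1 142.6]
620 1048 [-59.8 -59.1  88.7  89.4]
640 1036 [-85.  -60.4  88.9 148. ]
660 219 [-60.7 -60.6  88.8  89. ]
ledge [462.80750452 462.98857921 474.35815638 474.59418735] [-58.8869223  87.8896891]
519 [495.51351616 540.18022934] [-47.1 -46.8 -45.9  74.8  75.5  76. ]
594 [570.76186494 615.18135517] [-47.1 -46.9 -46.2  74.8  75.5  75.8]
669 [645.88005568 688.57642988] [-47.8 -47.4 -46.6  74.7  75.5  75.9]
```

```bash
cat >> h.py <<'E'
from scipy.spatial.transform import Rotation as Ro
a=np.radians(-13.74);e=np.array([np.cos(a),np.sin(a)]);f=np.array([-e[1],e[0]])
def pos(x,y,z): return np.r_[x*e+y*f,z]
def ori(s=1):
    X=np.r_[s*e,0];Z=np.array([0,0,-1.]);return Ro.from_matrix(np.stack([X,np.cross(Z,X),Z],1)).as_rotvec()
def st(tag=""):
    from rig import monitor
    o=monitor.observe();p=o["tcp_pos"];print(tag,"t%.2f"%o["t"],"ex,fy,z",(p[:2]@e).round(2),(p[:2]@f).round(2),p[2].round(2),"F",o["ft_force"].round(2),"M",o["moment"].round(3),"gap",round(o["finger_gap"],2),"q6",o["qpos"][5].round(3))
    return o
E
python3 - <<'E'
from h import *
from rig import *
for s in(1,-1):
    for z in(100,240): print(s,z,np.round(solve_ik(pos(590,12.3,z),ori(s)),3))
E
```

```text
1 100 [-0.31   0.137  1.909 -0.     1.096 -0.07 ]
1 240 [-0.31   0.002  1.801 -0.     1.339 -0.07 ]Traceback (most recent call last):
  File "<stdin>", line 4, in <module>
    return _wrapfunc(a, 'round', decimals=decimals, out=out)
    return _wrapit(obj, method, *args, **kwds)
    result = getattr(arr, method)(*args, **kwds)
TypeError: unsupported operand type(s) for *: 'NoneType' and 'float'
```

```bash
cat >> h.py <<'E'
def orit(s,th):
    # tool held with tilt th about the cassette's own x; s=1 as found, s=-1 after half turn
    R=Ro.from_rotvec(ori(1))*Ro.from_rotvec([th,0,0])
    if s<0: R=Ro.from_rotvec([0,0,np.pi])*R
    return R.as_rotvec()
E
python3 - <<'E'
from h import *
from rig import *
for d in range(-35,36,5):
    th=np.radians(d);r=[]
    for s in(1,-1):
      for z in (100,240):
        q=solve_ik(pos(590 if s>0 else 594.3,13,z),orit(s,th)); r.append(None if q is None else np.round(q,2).tolist())
    print(d,*r)
E
```

```text
-35 [-0.07, 0.24, 1.88, -0.64, 1.22, 0.46] [-0.07, 0.08, 1.8, -0.61, 1.42, 0.32] [-0.55, 0.23, 1.88, 0.61, 1.29, 2.58] [-0.55, 0.08, 1.8, 0.58, 1.49, 2.72]
-30 [-0.1, 0.21, 1.89, -0.56, 1.19, 0.4] [-0.1, 0.06, 1.8, -0.53, 1.39, 0.27] [-0.52, 0.21, 1.89, 0.53, 1.25, 2.64] [-0.52, 0.06, 1.8, 0.51, 1.46, 2.76]
-25 [-0.13, 0.19, 1.89, -0.48, 1.16, 0.33] [-0.13, 0.05, 1.8, -0.44, 1.37, 0.22] [-0.49, 0.19, 1.89, 0.45, 1.21, 2.7] [-0.49, 0.04, 1.8, 0.43, 1.43, 2.81]
-20 [-0.16, 0.17, 1.9, -0.39, 1.13, 0.25] [-0.16, 0.03, 1.8, -0.36, 1.36, 0.16] [-0.45, 0.17, 1.9, 0.37, 1.17, 2.77] [-0.45, 0.03, 1.8, 0.35, 1.4, 2.85]
-15 [-0.2, 0.16, 1.9, -0.29, 1.11, 0.18] [-0.2, 0.02, 1.8, -0.27, 1.34, 0.11] [-0.42, 0.16, 1.9, 0.28, 1.15, 2.84] [-0.42, 0.02, 1.8, 0.26, 1.38, 2.91]
-10 [-0.23, 0.15, 1.9, -0.2, 1.1, 0.1] [-0.23, 0.01, 1.8, -0.18, 1.34, 0.05] None None
-5 [-0.27, 0.14, 1.91, -0.1, 1.09, 0.01] [-0.27, 0.0, 1.8, -0.09, 1.34, -0.01] None None
0 [-0.31, 0.14, 1.91, -0.0, 1.1, -0.07] [-0.31, 0.0, 1.8, -0.0, 1.34, -0.07] None None
5 [-0.35, 0.14, 1.91, 0.1, 1.11, -0.15] [-0.35, 0.0, 1.8, 0.09, 1.35, -0.13] None None
10 [-0.38, 0.14, 1.91, 0.19, 1.12, -0.23] [-0.38, 0.01, 1.8, 0.18, 1.36, -0.18] None None
15 [-0.42, 0.15, 1.91, 0.28, 1.14, -0.31] [-0.42, 0.01, 1.8, 0.26, 1.38, -0.24] None None
20 [-0.45, 0.17, 1.91, 0.37, 1.17, -0.38] [-0.45, 0.02, 1.81, 0.35, 1.4, -0.29] [-0.16, 0.18, 1.89, -0.39, 1.13, -2.89] None
25 [-0.49, 0.18, 1.9, 0.45, 1.21, -0.44] [-0.49, 0.04, 1.81, 0.43, 1.43, -0.34] [-0.13, 0.2, 1.88, -0.48, 1.16, -2.81] None
30 [-0.52, 0.2, 1.9, 0.53, 1.25, -0.51] [-0.52, 0.05, 1.81, 0.5, 1.46, -0.38] [-0.1, 0.22, 1.88, -0.56, 1.19, -2.75] [-0.1, 0.07, 1.79, -0.53, 1.39, -2.87]
35 [-0.55, 0.23, 1.89, 0.61, 1.29, -0.56] [-0.55, 0.07, 1.81, 0.58, 1.49, -0.43] [-0.07, 0.25, 1.87, -0.64, 1.22, -2.68] [-0.07, 0.09, 1.79, -0.61, 1.42, -2.82]
```

```bash
cat >> h.py <<'E'
TH=np.radians(-20)
def tp(s,x,y,z):
    # TCP position so that the grasp point is at stand-aligned (x,y), height z
    R=Ro.from_rotvec(orit(s,TH)).as_matrix();return pos(x,y,z)-3*R[:,2]
E
python3 - <<'E'
from h import *
from rig import *
jaws.gripper_to(32,60)
manip.move_ptp(tp(1,590,12.3,200),orit(1,TH)); st("above")
print(manip.servo_line(tp(1,590,12.3,125),feed=120,until_force=8)); st("near")
p,d=grab_frame("top");cv2.imwrite("pics/t1.png",cv2.resize(p[115:295,250:430],None,fx=3.2,fy=3.2,interpolation=cv2.INTER_CUBIC)[...,::-1])
p,d=grab_frame("scene");cv2.imwrite("pics/s1.png",cv2.resize(p[100:335,200:420],None,fx=2.5,fy=2.5,interpolation=cv2.INTER_CUBIC)[...,::-1])
E
```

```text
above t3.08 ex,fy,z 590.14 12.45 202.97 F [-0.23 -0.61 -0.29] M [ 0.116 -0.031 -0.053] gap 31.87 q6 0.186
False
near t3.85 ex,fy,z 590.51 13.26 128.44 F [-0.28 -0.32 -0.37] M [ 0.157 -0.029 -0.011] gap 31.76 q6 0.235
```

View pics/t1.png

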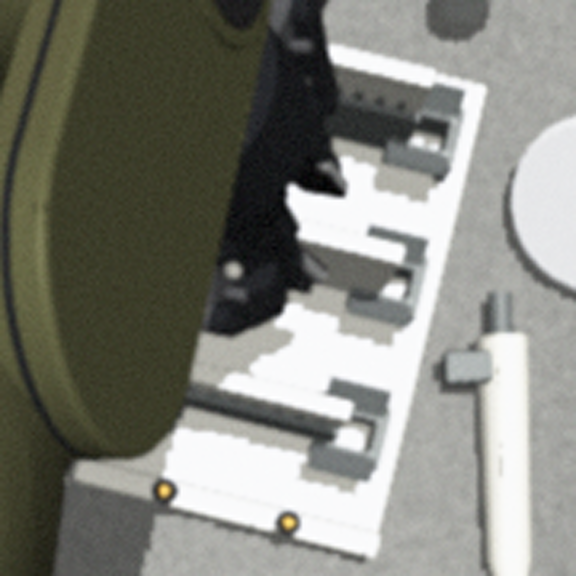

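View pics/s1.png

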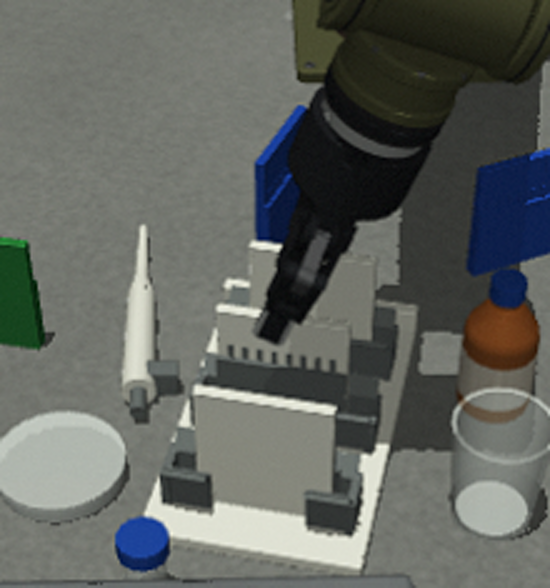

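The gripper, tilted sideways, straddles the middle cassette (scene crop ~275,330) and sits centrally on it. Next I lower it and grip.

```bash
python3 - <<'E'
from h import *
from rig import *
print(manip.servo_line(tp(1,590,12.3,98.5),feed=80,until_force=8)); st("down")
jaws.gripper_to(0,25); st("grip25")
E
```

```text
False
down t4.43 ex,fy,z 589.41 13.27 100.26 F [-0.44  0.41  0.65] M [ 0.157 -0.057  0.049] gap 32.06 q6 0.254
grip25 t4.76 ex,fy,z 590.32 13.36 101.75 F [-0.39  0.67  0.16] M [ 0.149 -0.09   0.021] gap 7.49 q6 0.254
```

```bash
python3 - <<'E'
from h import *
from rig import *
jaws.gripper_to(0,60); st("grip60")
manip.servo_line(tp(1,590,12.3,110),feed=40); st("up1")
manip.servo_line(tp(1,590,12.3,258),feed=120); st("up")
p,d=grab_frame("scene");cv2.imwrite("pics/s2.png",cv2.resize(p[60:335,200:440],None,fx=2.1,fy=2.1,interpolation=cv2.INTER_CUBIC)[...,::-1])
E
```

```text
grip60 t4.97 ex,fy,z 590.33 13.37 101.8 F [-0.73 -0.06  1.38] M [ 0.159 -0.084  0.004] gap 7.35 q6 0.254
up1 t5.42 ex,fy,z 590.1 13.33 113.11 F [ 0.37 -0.51 -1.88] M [ 0.277 -0.006  0.03 ] gap 7.27 q6 0.246
up t6.80 ex,fy,z 589.45 13.31 259.47 F [-0.41  0.1  -1.98] M [ 0.268 -0.046  0.006] gap 7.25 q6 0.15
```

View pics/s2.png

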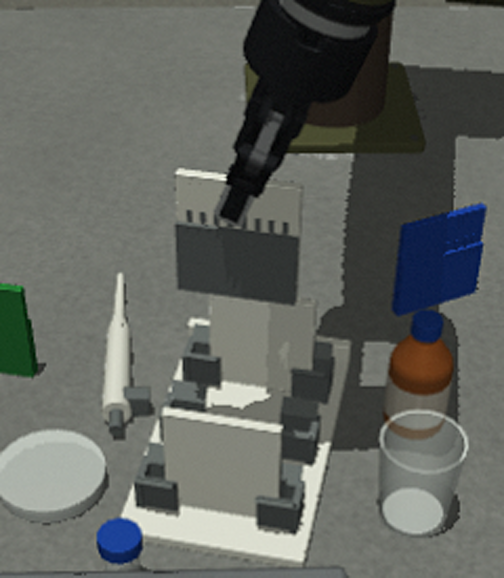

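It's held upright, with the grey plate towards the scene camera, so it is the reversed one. Now I turn it.

```bash
python3 - <<'E'
from h import *
from rig import *
manip.move_ptp(tp(-1,594.3,14.3,258),orit(-1,TH)); manip.pause(.3); st("turned")
for n in("scene","top"):
    p,d=grab_frame(n);np.savez(n+"3.npz",p=p,d=d)
    cv2.imwrite(f"pics/{n}3.png",cv2.resize(p[60:335,200:440],None,fx=2.1,fy=2.1,interpolation=cv2.INTER_CUBIC)[...,::-1])
d=np.load("scene3.npz")["d"]
P=cloud("scene",cv2.medianBlur(d,3)).reshape(-1,3);x=P[:,:2]@e;y=P[:,:2]@f;z=P[:,2]
k=(abs(y-13)<60)&(z>172)&(z<272)&(abs(x-596)<14)
A=np.c_[y[k]-13,z[k]-220,np.ones(k.sum())]
for _ in range(4):
    c=np.linalg.lstsq(A,x[k],rcond=None)[0]; r=abs(A@c-x[k]); 
    kk=np.flatnonzero(k)[r<2.5]; k=np.zeros_like(k);k[kk]=1;A=A[r<2.5]
print(k.sum(),"yaw,tilt deg",np.degrees(c[:2]),"face x",c[2],"y",np.percentile(y[k],[1,99]),"z",np.percentile(z[k],[1,99]))
img=np.zeros(480*640,np.uint8);img[k]=1;pts=np.c_[y[k],z[k]].astype(np.float32);print(cv2.minAreaRect(pts))
E
```

```text
turned t9.46 ex,fy,z 594.27 13.34 260.79 F [-0.82  1.01 -1.3 ] M [-0.247  0.044  0.   ] gap 7.3 q6 2.867
2749 yaw,tilt deg [-0.07110958 -0.25288936] face x 598.4790323501709 y [-28.40694712  59.98177073] z [173.49416288 270.33344705]
((15.604036331176758, 221.8055419921875), (90.32260131835938, 99.49565124511719), 0.01810355670750141)
```

View pics/scene3.png

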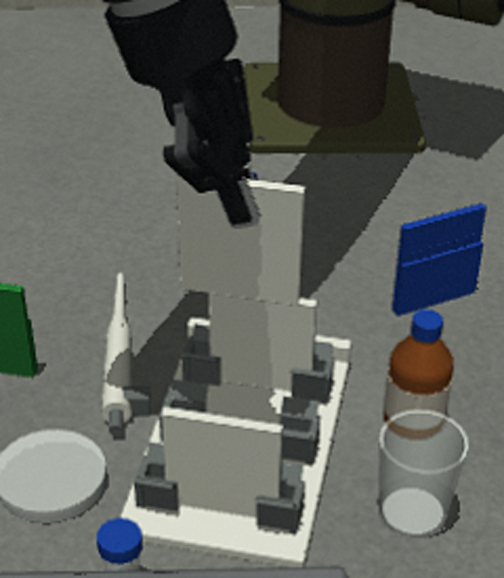

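View pics/top3.png

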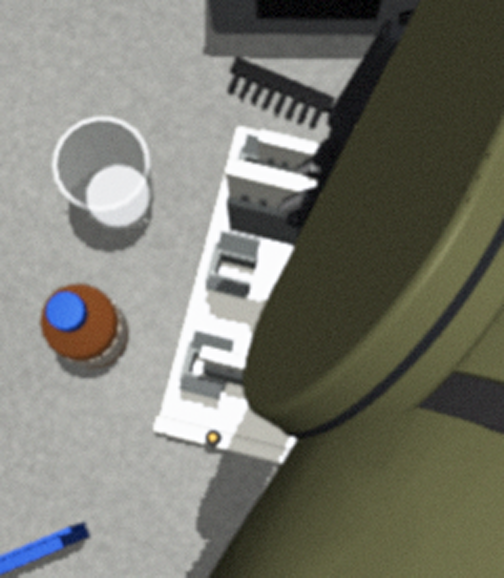

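```bash
python3 - <<'E'
from h import *
from rig import *
T=lambda z:tp(-1,594.3,14.0,z)
print(manip.servo_line(T(145),feed=110,until_force=10)); st("a")
print(manip.servo_line(T(104),feed=50,until_force=12)); st("b")
print(manip.servo_line(T(96),feed=12,until_force=6)); st("c")
p,d=grab_frame("scene");cv2.imwrite("pics/s4.png",cv2.resize(p[100:335,200:420],None,fx=2.5,fy=2.5,interpolation=cv2.INTER_CUBIC)[...,::-1])
E
```

```text
False
a t10.73 ex,fy,z 595.02 12.84 148.94 F [ 0.41  0.29 -2.02] M [-0.251  0.007  0.004] gap 7.54 q6 2.798
False
b t11.70 ex,fy,z 594.62 12.91 107.18 F [ 1.05  0.66 -1.11] M [-0.24   0.11   0.015] gap 7.11 q6 2.771
True
c t12.19 ex,fy,z 594.54 12.96 101.77 F [0.62 0.5  4.48] M [-0.051 -0.069 -0.051] gap 7.05 q6 2.767
```

View pics/s4.png

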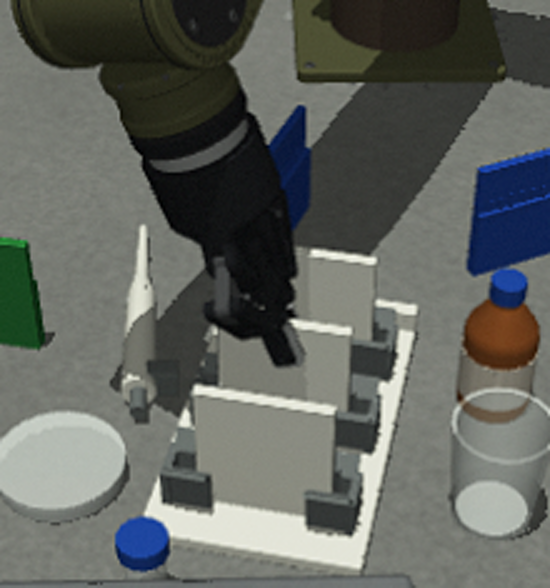

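Contact came at TCP z 101.8, the same height as at the grasp, so it is seated. Now I release and retreat.

```bash
python3 - <<'E'
from h import *
from rig import *
jaws.gripper_to(32); st("open")
p=monitor.observe()["tcp_pos"]
manip.servo_line(p+[0,0,110],feed=110); st("up")
manip.move_joints([-1.343,0.124,1.65,0,1.367,-0.083]); st("home")
for n in("scene","top"):
    p,d=grab_frame(n);np.savez(n+"5.npz",p=p,d=d)
s=np.load("scene5.npz")["p"];t=np.load("top5.npz")["p"]
cv2.imwrite("pics/s5.png",cv2.resize(s[180:335,230:390],None,fx=3.4,fy=3.4,interpolation=cv2.INTER_CUBIC)[...,::-1])
cv2.imwrite("pics/t5.png",cv2.resize(t[115:295,265:410],None,fx=3.2,fy=3.2,interpolation=cv2.INTER_CUBIC)[...,::-1])
for n,b in {"top":(115,295,265,410),"scene":(180,335,230,390)}.items():
    Q=cloud(n,cv2.medianBlur(np.load(n+"5.npz")["d"],3))[b[0]:b[1],b[2]:b[3]].reshape(-1,3)
    T=Q[(Q[:,2]>108.5)&(Q[:,2]<130)];x=T[:,:2]@e;y=T[:,:2]@f
    for c in(519.7,594.3,668.8):
        k=abs(x-c)<15;r=cv2.minAreaRect(np.c_[x[k],y[k]].astype(np.float32));print(n,np.round(r[0],1),np.round(r[1],1),round(r[2],1),"ztop",np.percentile(T[k,2],90).round(1))
E
```

```text
open t12.60 ex,fy,z 593.02 13.2 99.88 F [-0.31 -0.37 -0.38] M [-0.145  0.011  0.073] gap 32.18 q6 2.767
up t13.74 ex,fy,z 592.44 13.28 208.7 F [0.   0.78 1.45] M [-0.203 -0.015  0.   ] gap 31.96 q6 2.837
home t16.22 ex,fy,z 340.32 -553.96 253.2 F [ 0.35 -0.27  0.18] M [ 0.03   0.027 -0.01 ] gap 31.93 q6 -0.083
top [519.7  17.5] [89.8  8.2] 90.0 ztop 112.2
top [596.2  13.6] [89.6  8.8] 89.7 ztop 112.0
top [668.6  16.8] [90.1  9. ] 89.9 ztop 112.0
scene [519.1  18.7] [ 9.6 89.9] 0.8 ztop 112.2
scene [594.7  15.2] [89.3 10.7] 89.8 ztop 112.5
scene [668.8  18.5] [90.  10.4] 89.9 ztop 112.3
```

View pics/s5.png

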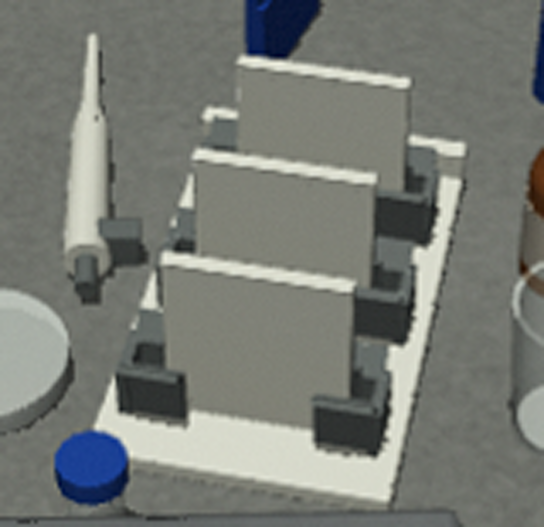

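View pics/t5.png

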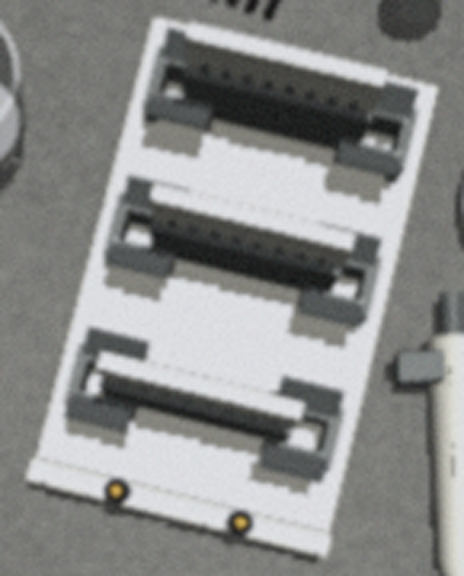

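```bash
python3 -c "
from rig import *
order.hand_in()"
```

```text
the job is handed in; nothing more can be done
```

The reversed cassette was the middle one (scene ~318,240; top ~340,195). It's now turned round and back in its own slot, and the job was handed in after about 16 s of the 48 s allowed. I gripped it by its bare strip with the gripper tilted 20° sideways, because the last joint's range would not allow a half turn from a vertical grip. I then lifted it clear, turned it 180°, lowered it until it touched bottom at the height it was gripped at, and let go.

**Last checks:**
- All three cassettes show their white face towards the stand's back end and their grey low plate towards the front.
- The tops of all three are at about 112 mm, so the turned one is fully seated.
- The other two stayed where they were, to within about 1 mm.
- The arm is back at its start joints, touching nothing.

**Where the cameras differ:** the top camera puts the turned cassette's upper edge about 2 mm further back than I aimed for, and the scene camera puts it 0.4 mm further back. At most that is a lean of about 1° within the slot's play. No check failed.

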